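# Take the wedge from under the parcel stop gate

### The arm

A 6-joint arm with a two-finger parallel gripper is mounted at the origin on the work surface. World frame = base frame: x ahead of the robot, y to its left, z up, the work surface at z = 0. Lengths are in m, angles in degrees, forces in N, time in s.
With the tool pointing down it reaches from about 0.3 to 0.75 m from the base axis. Payload 8.5 kg.
Tool frame: the origin (TCP) lies on the centre line of the jaws, within the pads' length; the fingertips stand 14 mm ahead of it and the grasp point (between the pads) lies 5 mm behind it; z points along the fingers, y is the direction in which the jaws open and shut (so a half turn about z gives the same grasp; the last joint's range is limited). The gripper opens to 85 mm and grips with 20 to 120 N. Pads are 22 mm wide; open, the fingers measure 114 mm over their backs; the gripper's body (76 mm by 85 mm) begins 54 mm behind the grasp point. The pads swing forward as they close: fully open they stand 13 mm farther back than shut.
Start: joints at [64.498, 21.807, 74.336, -0, 83.858, -12.336], TCP at [0.125, 0.536, 0.212] pointing down, gripper open.
Joint ranges: [-178.18, 178.18], [-50.72, 133.34], [12.68, 142.11], [-81.47, 261.47], [9.98, 163.14], [-165.26, 165.26]. Speed limits (degrees/s): [136.94, 136.94, 180, 180, 180, 180].

### API

Orientations are given as a 3x3 rotation matrix whose columns are the frame's x, y, z axes.
In Python, from rig import env, optics, order, finder gives the robot as it stands.
- The arm moves only by the tool play_rows, never from a script. Its argument "commands" is a list of rows, each an object of numbers: "grip": the closure, from -1 (fully open) to 1 (shut); "x", "y", "z": the shift along the tool's x, y, z in m; "rx", "ry", "rz": the turn, a rotation vector about the tool's x, y, z in rad. A call has 1 to 12 rows; each row shifts and turns the commanded pose from where the row before left it, along the tool's axes as they then stand; what a row does not reach is not made up. A row lasts 1/8 s, in which the tool goes at most 62.5 mm and 10.7 degrees, less where a joint would pass 70% of its speed; a pose out of reach is approached as far as the arm can. A call is refused whole if a number of a shift passes 0.0625 or a number of a turn 0.188, either way. A call with a gripper value outside its range is refused whole. The fingers move at their own pace and stop on an object; "squeeze" is the grip in N (left out, the last holds). Time passes only in rows, so rows that do not move let the fingers close. It gives the time, the measured TCP pose, the force and the opening at its end, in the units of the state.
- env.observe(): the state, without advancing time (a new reading comes with each control period).
- optics.get_image(name): name is "side" or "top" or "wrist"; returns a dict with "color" (480x640x3 uint8, blue, green, red), "range_z" (480x640 float32, m along the optical axis (not along the pixel's ray), 0 where there is no reading), "fov_y" (degrees; the focal length in pixels is half the picture's height over the tangent of half this angle, whatever the lens; pixels are square), "cx", "cy" (the principal point, pixels), "cam_to_world" (4x4, takes a point from camera to world coordinates). Camera axes: x right, y down, z forward; pixel columns grow to the right and rows downward; lengths in m; the calibration is good to about 2 mm. A picture is of the moment at which its call begins.
- order.close_job(): hands the job in, once; it reports no verdict.
Trained networks look in the newest picture that a camera, given by its name, has taken for a name from the list of things; names that differ only in an ending like _2 or _b are one class to them, and where a whole thing is asked for, a point or a joint stands for the part that bears it (a point fixed in the world has none). Each returns a list of dicts, best first, with "conf" (0 to 1); they miss things now and then, are a little off and sometimes report something else, mostly with a low value. They report only what shows in the picture. A call takes as long as a camera call. They do not tell look-alikes from the thing itself.
- finder.boxes_of(camera, thing): "point" ([x, y, z] in m, in world coordinates, good to about 4 mm: the middle of the surface that is visible of it).
The state is a dict: "time_s": time; "q": joint angles; "qvel": joint speeds; "joint_efforts": joint torques, N m; "position": TCP position; "tool_rot": TCP orientation; "ft_force": force on the tool from outside, world axes, zero at the start; "wrist_torque": the same for the moment, N m; "grip_width": finger opening in m.
Only numpy, scipy, OpenCV 4.12 (cv2) and the standard library are available. Lean on these libraries where they do the work, as an engineer would, in place of code of your own. Each camera call takes 0.05 s, during which the arm holds its last target.

### The job

The stop gate at the end of the roller lane has been left propped up on the orange wedge. Pull the red knob on the control box up until it clicks and stays out; while it is out, work the wedge backward from under the gate in small, gentle tugs until the gate is fully down, and leave the wedge lying flat on the bench in front of the gate, a few centimetres clear of it. Then push the red knob fully back in, and leave everything else where it stands.

Things in the scene. Friction and masses are not known exactly. Their poses are not given: they have to be found in the camera images.
- knob (a joint): push-pull switch knob on the control box, in m: 0 = pushed fully in (down), 0.022 = pulled fully out (up). Snap action: it is held at either end by about 5 to 6.5 N; the force fades to nothing about half way, and let go above 0.015 it snaps fully out, below 0.008 fully in, and stays there
- knob_top (a point): centre of the flat top of the knob's red head (moves with it). The head is an upright cylinder 36 mm in diameter and 24 mm tall on a white stem 14 mm thick; when the knob is in, the head's underside is 12 mm above the top of the control box (8 mm above a low steel collar 26 mm in diameter round the stem). It is pulled straight up and pushed straight down
- console: grey control box 110 x 110 x 55 mm fixed to the bench, the knob in the middle of its top; origin at the centre of its underside
- gate_frame: blue posts of the stop gate (95 mm tall, at y = +130 and -130 mm of this frame, 34 x 24 mm) and the roller lane behind it (from +65 to +265 mm in x, with a parcel on it up to 82 mm high); all fixed. Origin on the bench midway between the posts, in the gate's middle plane; its x axis points through the gate away from the robot, z up
- gate (a joint): height of the gate in m: 0 = fully down, its foot then 1 mm above the bench; larger = raised. The gate is a steel panel between the posts, 230 mm wide, 69 mm tall, with a round 16 mm foot bar and a yellow top rail; about 1.9 kg; it falls by its own weight and rests on the wedge about 10 mm up at the start
- wedge: loose orange plastic wedge, about 0.15 kg, 150 mm long and 40 mm wide; origin at the centre of its underside, x axis towards the thin end, z up. It is 4 mm thick at the thin end (x = +75 mm) and rises evenly to 26 mm at x = -45 mm. At the start its thin end is under the gate and 30 to 45 mm past the gate's middle plane. The gate's weight makes it drag: 6 to 18 N to pull it along its own -x axis
- wedge_grip (a point): point in the middle of the wedge's upright grip lug, 36 mm above the bench; the lug is a block 30 mm wide (along the wedge's y), 30 mm long (along its x) and stands from 26 to 54 mm above the bench, at x = -60 mm of the wedge, some 100 mm in front of the gate
- wedge_tip (a point): middle of the thin end of the wedge, on its underside
- tote: open cardboard tray 120 x 130 x 70 mm with three jars standing in it (tops 96 mm high), loose; origin at the centre of its underside. Leave alone
- jar: blue jar with white cap, 68 mm in diameter, 100 mm tall, loose; origin at the centre of its underside. Leave alone
- tape: yellow tape ring lying flat, 90 mm in diameter, 48 mm tall, loose; origin at the centre of its underside. Leave alone
Not all that is in view belongs to the job. There is more than one size of the wedge; the job needs the smaller. Leave any green look-alike of the console alone.

How it is judged (in metres and radians):
On the way, in this order (a step that is already met when the one before it is completed fails the run):
1. the knob is pulled out to its detent (value of joint knob above 0.018 m), for 0.3 s.
2. with the knob still out, the wedge is drawn clear and the gate is fully down (value of joint knob above 0.016 m and value of joint gate below 0.0015 m and x of wedge_tip in the frame of gate_frame below -0.03 m), for 0.2 s.
At the end, for the whole second after the job is handed in: the knob is pushed in to within 2 mm, the gate is down to within 1.5 mm, and the wedge lies flat and still on the bench in front of the gate, its thin end and its middle at least 30 mm in front of the gate's middle plane (value of joint knob below 0.002 m and value of joint gate below 0.0015 m and x of each of wedge_tip, wedge in the frame of gate_frame below -0.03 m and height (world z) of wedge below 0.008 m and angle between wedge's own z axis and vertical below 0.12 rad and linear speed of wedge below 0.02 m/s); the robot touches nothing.
It fails at once if the wedge was yanked: moved faster than 0.3 m/s while the gate still rests on it (linear speed of wedge above 0.3 m/s and value of joint gate above 0.0025 m).
It fails at once if the tray was moved more than 30 mm (distance of tote from where it was at the start of the episode above 0.03 m).
It fails at once if the jar was moved more than 30 mm (distance of jar from where it was at the start of the episode above 0.03 m).
It fails at once if the tape was moved more than 30 mm (distance of tape from where it was at the start of the episode above 0.03 m).
It also fails if it takes over 64 s, if anything falls off the work surface, if the arm or the gripper's body presses on something with over 40 N, if the wrist force passes 120 N, or if a joint passes its speed limit or range.

## Working session

There is one attempt and no reset: what is moved stays moved. The work goes in short steps, Python scripts to look and compute and a tool call to move; the robot and the scene stay as the last step left them, time stands still between calls to the robot, and variables do not carry over. Pictures are saved under pics/ and viewed, and the job is handed in when it is done.

Besides the shell and the picture viewer there is one more tool, called after "Call:" as name(argument=value, ...) on one line, values as JSON. play_rows: Moves the arm, as the interface text tells. Its arguments: {"type":"object","properties":{"commands":{"type":"array"},"squeeze":{"type":"number"}},"required":["commands"]}

```bash
mkdir -p pics; ls
cat > h.py <<'E'
import numpy as np, cv2
from rig import env, optics, order, finder
def grab(n,fn=None):
    d=optics.get_image(n)
    if fn: cv2.imwrite('pics/'+fn,d['color'])
    return d
def world(d,u,v):
    z=d['range_z'][int(v),int(u)]; f=240/np.tan(np.radians(d['fov_y']/2))
    return (np.array(d['cam_to_world'])@np.array([(u-d['cx'])*z/f,(v-d['cy'])*z/f,z,1]))[:3]
def cloud(d):
    z=d['range_z']; f=240/np.tan(np.radians(d['fov_y']/2)); v,u=np.mgrid[:480,:640]
    p=np.stack([(u-d['cx'])*z/f,(v-d['cy'])*z/f,z,np.ones_like(z)],-1)
    P=(p@np.array(d['cam_to_world']).T)[...,:3]; P[z==0]=np.nan
    return P
E
python3 - <<'E'
from h import *
np.set_printoptions(precision=4,suppress=True)
s=env.observe(); print(s)
for c in ['side','top','wrist']:
    d=grab(c,c+'1.png'); print(c,d['fov_y'],d['cx'],d['cy'],np.array(d['cam_to_world']))
    for t in ['knob_top','console','gate_frame','gate','wedge','wedge_grip','wedge_tip','tote','jar','tape']:
        try: print(t,[(np.round(b['point'],3),round(b['conf'],2)) for b in finder.boxes_of(c,t)][:3])
        except Exception as e: print(t,e)
E
```

```text
pics
{'time_s': 0.0, 'q': array([ 64.4986,  21.8392,  74.3843,  -0.0002,  83.8591, -12.3375]), 'qvel': array([-0.0408,  0.03  , -0.0095, -0.0493, -0.075 ,  0.0204]), 'joint_efforts': array([  0.0021, -44.8448, -23.1281,  -0.0001,   0.0047,  -0.    ]), 'position': array([0.1251, 0.5352, 0.2115]), 'tool_rot': array([[-0.9737,  0.2277, -0.0006],
       [ 0.2277,  0.9737, -0.0013],
       [ 0.0003, -0.0014, -1.    ]]), 'ft_force': array([ 0.742 ,  0.1014, -0.1212]), 'wrist_torque': array([-0.0118, -0.0049,  0.0276]), 'grip_width': 0.0858538682501849}
side 55.30060772039745 312.26552851411657 236.64102926294174 [[ 0.9463 -0.2128  0.2433  0.2473]
 [-0.3232 -0.6341  0.7025 -0.7355]
 [ 0.0048 -0.7434 -0.6688  0.7774]
 [ 0.      0.      0.      1.    ]]
knob_top [(array([0.281, 0.341, 0.087]), 0.71), (array([0.504, 0.302, 0.091]), 0.5), (array([ 0.437, -0.321,  0.058]), 0.41)]
console [(array([0.493, 0.281, 0.055]), 0.8), (array([0.278, 0.31 , 0.058]), 0.64), (array([ 0.439, -0.318,  0.058]), 0.52)]
gate_frame [(array([ 0.772, -0.034,  0.049]), 0.82)]
gate [(array([ 0.663, -0.025,  0.059]), 0
[... 961 characters left out ...]
87), (array([0.324, 0.104, 0.027]), 0.82)]
wedge_grip [(array([ 0.613, -0.036,  0.024]), 0.6), (array([0.327, 0.107, 0.026]), 0.55)]
wedge_tip [(array([ 0.608, -0.033,  0.019]), 0.74), (array([0.324, 0.105, 0.026]), 0.6)]
tote [(array([ 0.442, -0.296,  0.047]), 0.95)]
jar [(array([0.676, 0.329, 0.102]), 0.85)]
tape [(array([ 0.678, -0.322,  0.048]), 0.79)]
wrist 59.88476889871285 322.1482757659965 241.55494237441596 [[ 0.2273  0.9403  0.2533  0.0609]
 [ 0.9738 -0.2196 -0.0587  0.5504]
 [ 0.0005  0.26   -0.9656  0.3737]
 [ 0.      0.      0.      1.    ]]
knob_top []
console [(array([0.266, 0.402, 0.05 ]), 0.85)]
gate_frame []
gate []
wedge []
wedge_grip []
wedge_tip []
tote []
jar []
tape []
```

View pics/top1.png

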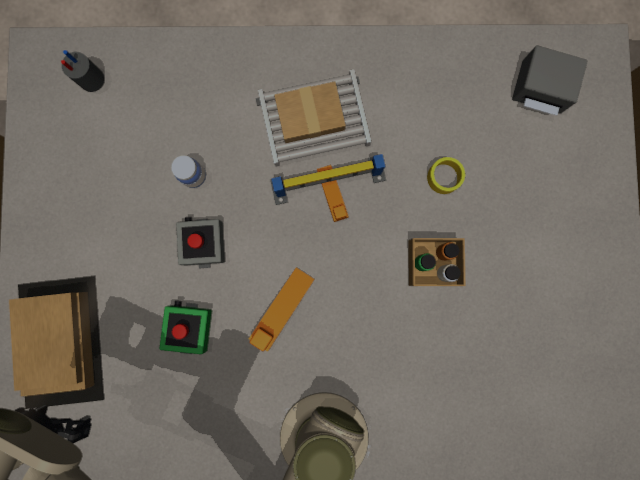

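View pics/side1.png

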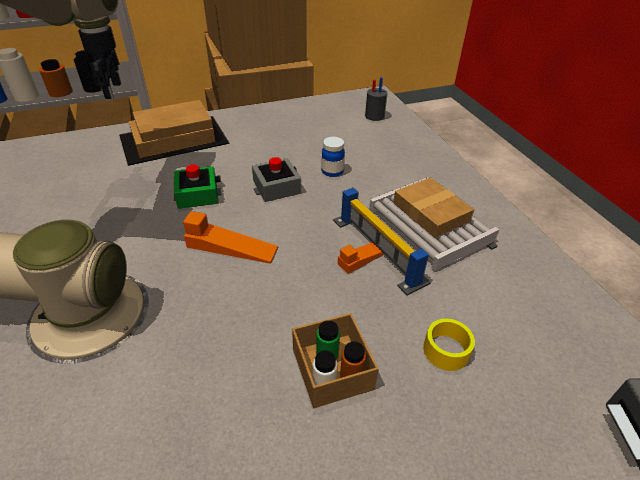

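The top view shows the grey console with its knob at (195,241), the small wedge under the gate with its lug at (340,212), and the blue posts at (278,186) and (378,164). The large wedge and the green box are decoys. Next I'll measure these from the depth image.

Run:
```python
from h import *
np.set_printoptions(precision=4,suppress=True)
for c in ['top','side']:
    d=grab(c); P=cloud(d); hsv=cv2.cvtColor(d['color'],cv2.COLOR_BGR2HSV)
    H,S,V=[hsv[...,i].astype(int) for i in range(3)]
    def near(x,y,r): return np.hypot(P[...,0]-x,P[...,1]-y)<r
    red=((H<6)|(H>174))&(S>150)&(V>80)&near(.5,.305,.05)
    Q=P[red]; top=Q[Q[:,2]>np.nanpercentile(Q[:,2],60)-.004]
    print(c,'knob',len(Q),'z pct',np.percentile(Q[:,2],[5,50,95]),'top mid',(top.min(0)+top.max(0))/2,np.median(top,0),len(top))
    org=(H>6)&(H<18)&(S>170)&near(.6,-.04,.12)
    Q=P[org]; L=Q[Q[:,2]>.049]; print('lug top',len(L),L.mean(0), cv2.minAreaRect((L[:,:2]*1000).astype(np.float32)))
    W=Q[Q[:,2]<.07]; print('wedge',len(W),cv2.minAreaRect((W[:,:2]*1000).astype(np.float32)))
    blue=(H>100)&(H<125)&(S>120)
    for y in(.11,-.14):
        m=blue&near(.66,y,.1)&(P[...,2]>.088); B=P[m]; print('post',len(B),B.mean(0),cv2.minAreaRect((B[:,:2]*1000).astype(np.float32)))
    ye=(H>20)&(H<35)&(S>150)&near(.66,-.02,.16); B=P[ye]; 
    if c=='top':B=B[B[:,2]>np.median(B[:,2])-.004]
    print('rail',np.median(B,0),cv2.minAreaRect((B[:,:2]*1000).astype(np.float32)))
    g=near(.5,.305,.08)&(P[...,2]>.045)&(P[...,2]<.06); B=P[g]; print('console',np.median(B[:,2]),cv2.minAreaRect((B[:,:2]*1000).astype(np.float32)))
    if c=='top': cv2.imwrite('pics/crop.png',cv2.resize(d['color'][130:280,160:400],None,fx=3,fy=3,interpolation=cv2.INTER_CUBIC))
```

```text
top knob 172 z pct [0.0597 0.0915 0.0953] top mid [0.5006 0.31   0.0929] [0.5015 0.31   0.0918] 155
lug top 52 [ 0.5794 -0.048   0.0559] ((618.8663940429688, -34.16680908203125), (122.46994018554688, 30.127737045288086), 18.642419815063477)
wedge 535 ((631.2784423828125, -30.710182189941406), (148.96975708007812, 38.40286636352539), 17.014379501342773)
post 132 [0.6393 0.1062 0.0958] ((639.7325439453125, 106.47864532470703), (32.87467956542969, 23.499034881591797), 13.781637191772461)
post 123 [ 0.6937 -0.1459  0.0961] ((694.3907470703125, -146.16165161132812), (33.42919921875, 22.20884895324707), 10.269523620605469)
rail [ 0.6665 -0.0196  0.0815] ((667.3703002929688, -19.934043884277344), (21.139156341552734, 228.7841796875), 12.111275672912598)
console 0.05643790801553883 ((501.5484313964844, 310.41925048828125), (110.42737579345703, 111.66537475585938), 3.6642043590545654)
side knob 141 z pct [0.0734 0.0905 0.0943] top mid [0.5006 0.3128 0.092 ] [0.5001 0.3095 0.0922] 90
lug top 136 [ 0.5747 -0.0478  0.0546] ((610.161865234375, -30.46941375732422), (108.07945251464844, 125.4723892211914), 9.859220504760742)
wedge 836 ((613.303955078125, -30.73406982421875), (116.64298248291016, 125.45699310302734), 10.756657600402832)
post 104 [0.6379 0.107  0.0949] ((639.0379638671875, 109.96627807617188), (33.98438262939453, 25.29599952697754), 12.483577728271484)
post 157 [ 0.692  -0.1466  0.095 ] ((694.197998046875, -144.65562438964844), (34.46294021606445, 23.850008010864258), 12.815228462219238)
rail [ 0.6675 -0.0234  0.0813] ((666.1322631835938, -12.443580627441406), (21.60246467590332, 229.5970458984375), 12.178339958190918)
console 0.05703678857356537 ((500.9273376464844, 312.5494079589844), (110.2560806274414, 115.05635833740234), 3.423269271850586)
```

View pics/crop.png

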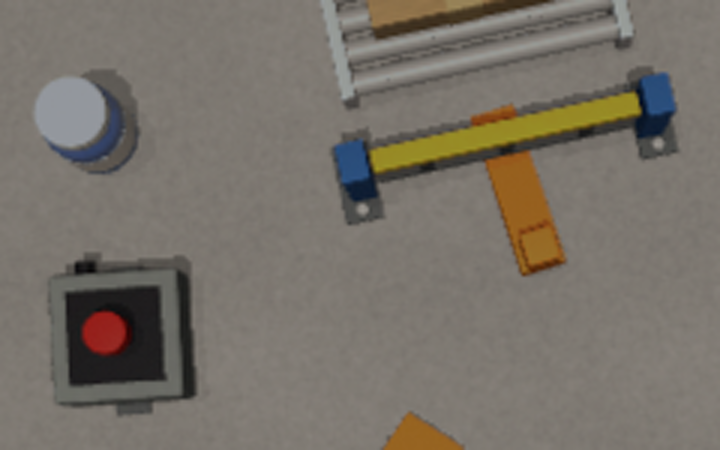

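Call:
play_rows(commands=[{"grip": -1, "x": -0.0417, "y": -0.0134}, {"grip": -1, "x": -0.0417, "y": -0.0134}, {"grip": -1, "x": -0.0417, "y": -0.0134}, {"grip": -1, "x": -0.0417, "y": -0.0134}, {"grip": -1, "x": -0.0417, "y": -0.0134}, {"grip": -1, "x": -0.0417, "y": -0.0134}, {"grip": -1, "x": -0.0417, "y": -0.0134}, {"grip": -1, "x": -0.0417, "y": -0.0134}, {"grip": -1, "x": -0.0417, "y": -0.0134}, {"grip": -1, "x": -0.0417, "y": -0.0134}, {"grip": -1}, {"grip": -1}], squeeze=60)

```text
invalid input at $.commands[0]: expected keys grip, x, y, z, rx, ry, rz
```

```bash
cat >> h.py <<'E'
def togo(x,y,z):
    s=env.observe(); R=np.array(s['tool_rot']); d=np.array([x,y,z])-s['position']
    print('t',round(s['time_s'],2),'pos',np.round(s['position'],4),'F',np.round(s['ft_force'],1),'w',round(s['grip_width'],4),'yaw y',round(np.degrees(np.arctan2(R[1,1],R[0,1])),2),'tilt',np.round(R[:,2],4)); print('togo tool',np.round(R.T@d,4))
E
python3 - <<'E'
from h import *
togo(.501,.310,.077)
d=grab('wrist','w2.png'); P=cloud(d); hsv=cv2.cvtColor(d['color'],cv2.COLOR_BGR2HSV)
H,S,V=[hsv[...,i].astype(int) for i in range(3)]
red=((H<6)|(H>174))&(S>150)&(V>80)&(np.hypot(P[...,0]-.5,P[...,1]-.31)<.05)&(P[...,2]>.086)
Q=P[red]; print(len(Q),(Q.min(0)+Q.max(0))/2,np.median(Q,0),np.ptp(Q,0))
E
```

```text
t 1.75 pos [0.1253 0.5355 0.2121] F [0.5 1.3 1. ] w 0.0852 yaw y 76.83 tilt [-0.  0. -1.]
togo tool [-0.4172 -0.134   0.1351]Traceback (most recent call last):
  File "<stdin>", line 6, in <module>
    return umr_minimum(a, axis, None, out, keepdims, initial, where)
ValueError: zero-size array to reduction operation minimum which has no identity
```

View pics/w2.png

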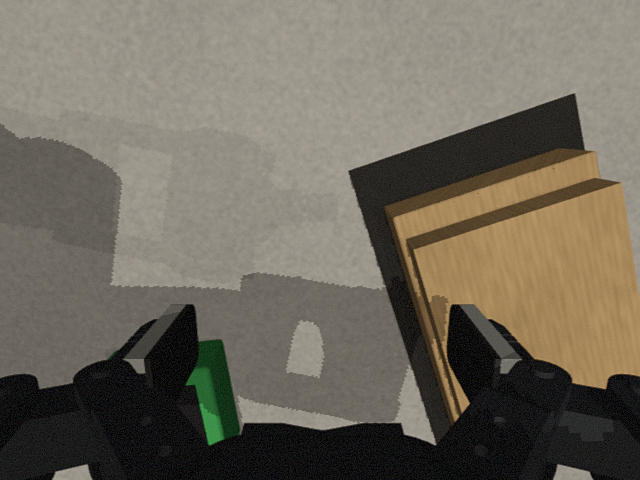

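The call was refused because every row needs all the keys, and the arm didn't move. The wrist picture still shows the start view, so I'll resend with full rows.

Call:
play_rows(commands=[{"grip": -1, "x": -0.0417, "y": -0.0134, "z": 0, "rx": 0, "ry": 0, "rz": 0}, {"grip": -1, "x": -0.0417, "y": -0.0134, "z": 0, "rx": 0, "ry": 0, "rz": 0}, {"grip": -1, "x": -0.0417, "y": -0.0134, "z": 0, "rx": 0, "ry": 0, "rz": 0}, {"grip": -1, "x": -0.0417, "y": -0.0134, "z": 0, "rx": 0, "ry": 0, "rz": 0}, {"grip": -1, "x": -0.0417, "y": -0.0134, "z": 0, "rx": 0, "ry": 0, "rz": 0}, {"grip": -1, "x": -0.0417, "y": -0.0134, "z": 0, "rx": 0, "ry": 0, "rz": 0}, {"grip": -1, "x": -0.0417, "y": -0.0134, "z": 0, "rx": 0, "ry": 0, "rz": 0}, {"grip": -1, "x": -0.0417, "y": -0.0134, "z": 0, "rx": 0, "ry": 0, "rz": 0}, {"grip": -1, "x": -0.0417, "y": -0.0134, "z": 0, "rx": 0, "ry": 0, "rz": 0}, {"grip": -1, "x": -0.0417, "y": -0.0134, "z": 0, "rx": 0, "ry": 0, "rz": 0}, {"grip": -1, "x": 0, "y": 0, "z": 0, "rx": 0, "ry": 0, "rz": 0}, {"grip": -1, "x": 0, "y": 0, "z": 0, "rx": 0, "ry": 0, "rz": 0}], squeeze=60)

```text
time_s: 3.3
position: [0.5003, 0.3103, 0.212]
tool_rot: [[-0.974, 0.228, -0.001], [0.228, 0.974, 0.0], [0.001, -0.0, -1.0]]
ft_force: [0.3, 0.4, 0.4]
grip_width: 0.0856
```

Run:
```python
from h import *
togo(.501,.310,.077)
d=grab('wrist','w3.png'); P=cloud(d); hsv=cv2.cvtColor(d['color'],cv2.COLOR_BGR2HSV)
H,S,V=[hsv[...,i].astype(int) for i in range(3)]
red=((H<6)|(H>174))&(S>150)&(V>80)&(np.hypot(P[...,0]-.5,P[...,1]-.31)<.05)&(P[...,2]>.086)
Q=P[red]; print(len(Q))
if len(Q): print((Q.min(0)+Q.max(0))/2,np.median(Q,0),np.ptp(Q,0))
```

```text
t 3.3 pos [0.5003 0.3103 0.212 ] F [0.3 0.4 0.4] w 0.0856 yaw y 76.84 tilt [-6.e-04  1.e-04 -1.e+00]
togo tool [-9.00e-04 -1.00e-04  1.35e-01]
1904
[0.50074103 0.31384085 0.08967111] [0.5001161  0.31397695 0.09059194] [0.03470465 0.03456259 0.00633605]
```

View pics/w3.png

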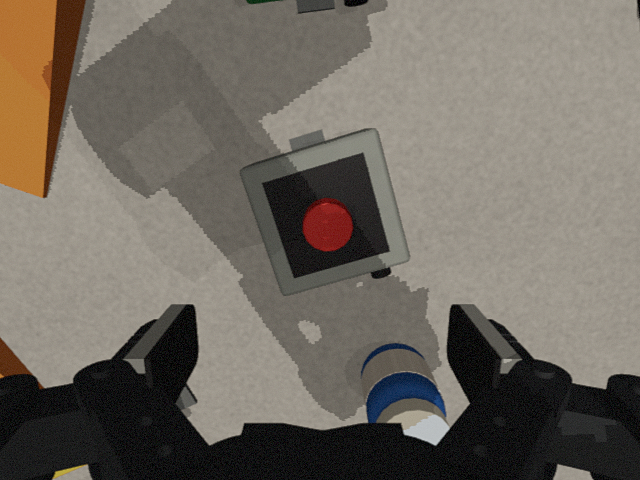

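The wrist view shows the knob at (327,225), roughly centred, and all the cameras agree on it to within 3 mm. Now I'll go down and grip the head.

Call:
play_rows(commands=[{"grip": -1, "x": -0.0005, "y": 0.002, "z": 0.03, "rx": 0, "ry": 0, "rz": 0}, {"grip": -1, "x": 0, "y": 0, "z": 0.035, "rx": 0, "ry": 0, "rz": 0}, {"grip": -1, "x": 0, "y": 0, "z": 0.035, "rx": 0, "ry": 0, "rz": 0}, {"grip": -1, "x": 0, "y": 0, "z": 0.02, "rx": 0, "ry": 0, "rz": 0}, {"grip": -1, "x": 0, "y": 0, "z": 0.015, "rx": 0, "ry": 0, "rz": 0}, {"grip": -1, "x": 0, "y": 0, "z": 0, "rx": 0, "ry": 0, "rz": 0}, {"grip": 1, "x": 0, "y": 0, "z": 0, "rx": 0, "ry": 0, "rz": 0}, {"grip": 1, "x": 0, "y": 0, "z": 0, "rx": 0, "ry": 0, "rz": 0}, {"grip": 1, "x": 0, "y": 0, "z": 0, "rx": 0, "ry": 0, "rz": 0}, {"grip": 1, "x": 0, "y": 0, "z": 0, "rx": 0, "ry": 0, "rz": 0}, {"grip": 1, "x": 0, "y": 0, "z": 0, "rx": 0, "ry": 0, "rz": 0}, {"grip": 1, "x": 0, "y": 0, "z": 0, "rx": 0, "ry": 0, "rz": 0}], squeeze=60)

```text
time_s: 4.85
position: [0.5017, 0.3119, 0.0771]
tool_rot: [[-0.974, 0.228, -0.0], [0.228, 0.974, 0.0], [0.0, -0.0, -1.0]]
ft_force: [0.3, -0.0, -0.0]
grip_width: 0.0001
```

The fingers closed to 0 mm and caught nothing, so I'll look.

Run:
```python
from h import *
togo(.501,.312,.077)
d=grab('wrist','w4.png'); 
d=grab('side','s4.png'); cv2.imwrite('pics/s4c.png',cv2.resize(d['color'][60:240,180:400],None,fx=3,fy=3,interpolation=cv2.INTER_CUBIC))
```

```text
t 4.85 pos [0.5017 0.3119 0.0771] F [ 0.3 -0.  -0. ] w 0.0001 yaw y 76.83 tilt [-0.  0. -1.]
togo tool [ 0.0007 -0.0001  0.0001]
```

View pics/w4.png

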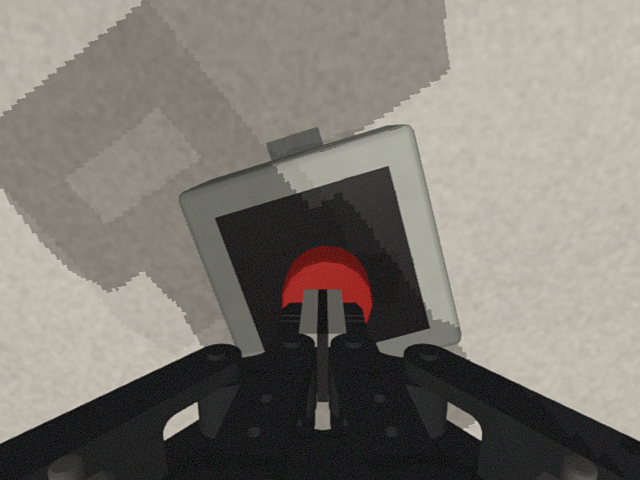

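View pics/s4c.png

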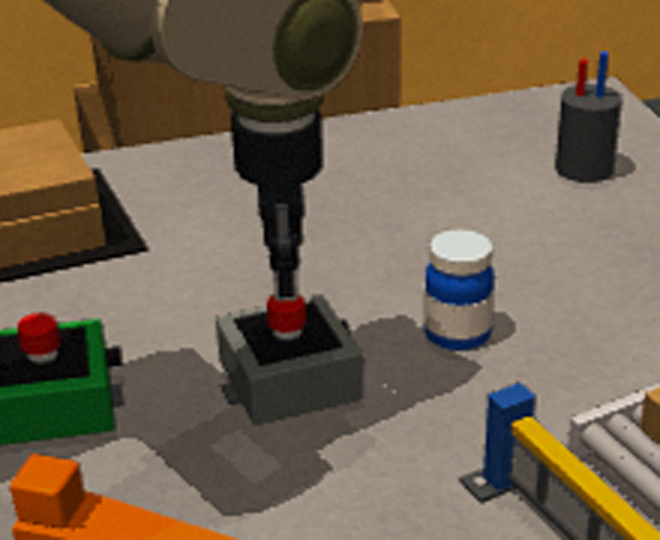

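Run:
```python
from h import *
np.set_printoptions(precision=4,suppress=True)
for c in ['wrist','side']:
    d=grab(c); P=cloud(d); f=240/np.tan(np.radians(d['fov_y']/2)); M=np.linalg.inv(d['cam_to_world'])
    print(c, 'cam',np.array(d['cam_to_world'])[:3,3])
    im=cv2.resize(d['color'],None,fx=1,fy=1)
    for n,p in dict(tcp=(.5017,.3119,.077),tip=(.5017,.3119,.063),knobtop=(.501,.312,.091)).items():
        q=M@np.array([*p,1]); u,v=f*q[0]/q[2]+d['cx'],f*q[1]/q[2]+d['cy']; print(n,round(u,1),round(v,1),'z',q[2],'seen',d['range_z'][int(v),int(u)],P[int(v),int(u)])
    if c=='wrist':
        for v in range(240,430,10): print(v,P[v,322],P[v,305],d['color'][v,305])
    else:
        for v in range(120,178,3): print(v,P[v,275],d['color'][v,275])
        cv2.imwrite('pics/s5.png',cv2.resize(d['color'][110:190,230:330],None,fx=7,fy=7,interpolation=cv2.INTER_CUBIC))
```

```text
wrist cam [0.4374 0.3267 0.2387]
tcp 322.4 293.8 z 0.1732918759077188 seen 0.14331532 [0.4903 0.3144 0.1049]
tip 322.4 281.9 z 0.18681061868818827 seen 0.15714319 [0.4911 0.3142 0.0908]
knobtop 322.3 306.0 z 0.15959000282928582 seen 0.13360728 [0.4906 0.3143 0.115 ]
240 [0.4846 0.3157 0.056 ] [0.4827 0.3082 0.0562] [26 27 28]
250 [0.4833 0.316  0.0767] [0.4873 0.3071 0.0562] [29 33 46]
260 [0.4836 0.316  0.0891] [0.4837 0.3091 0.0838] [ 28  29 102]
270 [0.4869 0.3152 0.0908] [0.4853 0.309  0.0911] [ 33  36 159]
280 [0.4904 0.3144 0.0917] [0.4892 0.3081 0.0911] [ 37  43 162]
290 [0.4912 0.3142 0.0998] [0.4894 0.3084 0.1008] [90 93 92]
300 [0.4908 0.3143 0.1098] [0.4892 0.3089 0.1105] [83 90 92]
310 [0.4911 0.3142 0.1171] [0.4888 0.3093 0.1194] [84 93 96]
320 [0.4911 0.3142 0.1243] [0.4901 0.3092 0.1238] [82 89 89]
330 [0.4902 0.3144 0.1325] [0.4893 0.3097 0.132 ] [85 91 92]
340 [0.4927 0.3138 0.1335] [0.4888 0.3101 0.1388] [17 17 19]
350 [0.4957 0.3131 0.1335] [0.4888 0.3103 0.1441] [32 28 25]
360 [0.4987 0.3124 0.1337] [0.4888 0.3105 0.149 ] [20 22 26]
370 [0.5024 0.3116 0.1327] [0.4
[... 665 characters left out ...]
9] [ 7  6 10]
126 [0.4965 0.2739 0.2169] [14 12 12]
129 [0.4964 0.2749 0.2081] [33 36 39]
132 [0.4951 0.2716 0.2017] [48 52 56]
135 [0.4938 0.2682 0.1953] [47 49 54]
138 [0.4916 0.2606 0.1913] [42 44 46]
141 [0.4894 0.2536 0.187 ] [41 42 46]
144 [0.4904 0.2595 0.175 ] [20 21 20]
147 [0.4967 0.287  0.1494] [20 20 19]
150 [0.4985 0.2962 0.1348] [16 15 16]
153 [0.4989 0.2998 0.1234] [15 16 12]
156 [0.4994 0.3037 0.1116] [17 15 16]
159 [0.4988 0.3034 0.1025] [74 81 78]
162 [0.4997 0.3091 0.0893] [  1   1 116]
165 [0.497  0.3001 0.0857] [ 0  2 94]
168 [0.4964 0.2995 0.0765] [ 2  5 95]
171 [0.4978 0.3074 0.0614] [ 84  95 104]
174 [0.4947 0.2965 0.0591] [11 10 11]
177 [0.4903 0.2802 0.0607] [5 8 8]
```

View pics/s5.png

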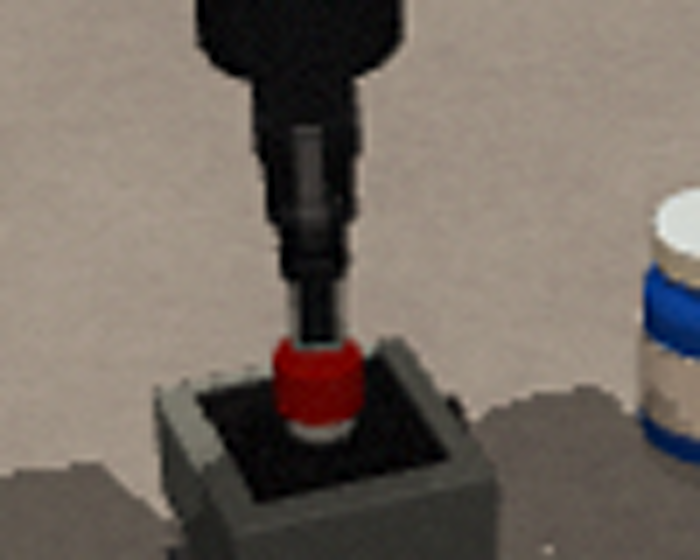

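Both views show the closed pads just above the head: grey pads from about row 285 up in the wrist view, with their bottom at z≈0.093. Going by the reported TCP, the tips should be at 0.063. I'll lift and measure where the tips really are before going on.

Call:
play_rows(commands=[{"grip": 1, "x": 0, "y": 0, "z": -0.03, "rx": 0, "ry": 0, "rz": 0}, {"grip": 1, "x": 0, "y": 0, "z": -0.03, "rx": 0, "ry": 0, "rz": 0}, {"grip": 1, "x": 0, "y": 0, "z": 0, "rx": 0, "ry": 0, "rz": 0}, {"grip": 1, "x": 0, "y": 0, "z": 0, "rx": 0, "ry": 0, "rz": 0}])

```text
time_s: 5.55
position: [0.5014, 0.3117, 0.1364]
tool_rot: [[-0.974, 0.228, -0.001], [0.228, 0.974, -0.0], [0.001, -0.001, -1.0]]
ft_force: [0.1, 0.5, -0.4]
grip_width: -0.0001
```

Run:
```python
from h import *
np.set_printoptions(precision=4,suppress=True)
togo(.501,.312,.077)
p=env.observe()['position']
for c in ['wrist','side']:
    d=grab(c); P=cloud(d)
    m=(np.hypot(P[...,0]-p[0],P[...,1]-p[1])<.03)&(P[...,2]>.105)
    Q=P[m]; print(c,len(Q),np.sort(Q[:,2])[[0,5,20,50]])
    v,u=np.where(m); 
    if c=='wrist':
        for vv in range(220,330,6): print(vv,P[vv,305],d['color'][vv,305])
        cv2.imwrite('pics/w6.png',d['color'])
    else: cv2.imwrite('pics/s6.png',cv2.resize(d['color'][70:190,220:340],None,fx=5,fy=5,interpolation=cv2.INTER_CUBIC))
```

```text
t 5.55 pos [0.5014 0.3117 0.1364] F [ 0.1  0.5 -0.4] w -0.0001 yaw y 76.83 tilt [-0.0011 -0.0004 -1.    ]
togo tool [0.0004 0.0002 0.0594]
wrist 36975 [0.1582 0.1588 0.1594 0.1605]
220 [0.4852 0.3049 0.0556] [30 31 28]
226 [0.4856 0.3054 0.0705] [18 24 72]
232 [0.4853 0.3062 0.0864] [27 31 92]
238 [0.4875 0.3058 0.0905] [ 31  34 147]
244 [0.4905 0.3051 0.091 ] [ 37  39 148]
250 [0.4934 0.3044 0.0918] [ 39  40 147]
256 [0.4967 0.3036 0.0912] [ 32  36 147]
262 [0.4998 0.3028 0.0914] [ 40  42 149]
268 [0.5032 0.302  0.0909] [ 26  29 145]
274 [0.5065 0.3012 0.0907] [ 31  35 142]
280 [0.5097 0.3004 0.0906] [ 29  30 144]
286 [0.5252 0.2952 0.0573] [22 20 25]
292 [0.4888 0.3085 0.1628] [80 88 90]
298 [0.4889 0.3086 0.1679] [76 78 80]
304 [0.4892 0.3087 0.1722] [79 87 87]
310 [0.4884 0.3092 0.1789] [76 80 83]
316 [0.489  0.3092 0.182 ] [76 82 82]
322 [0.489  0.3094 0.1862] [71 77 77]
328 [0.4891 0.3095 0.1899] [77 80 82]
side 366 [0.1554 0.1595 0.1677 0.1781]
```

View pics/s6.png

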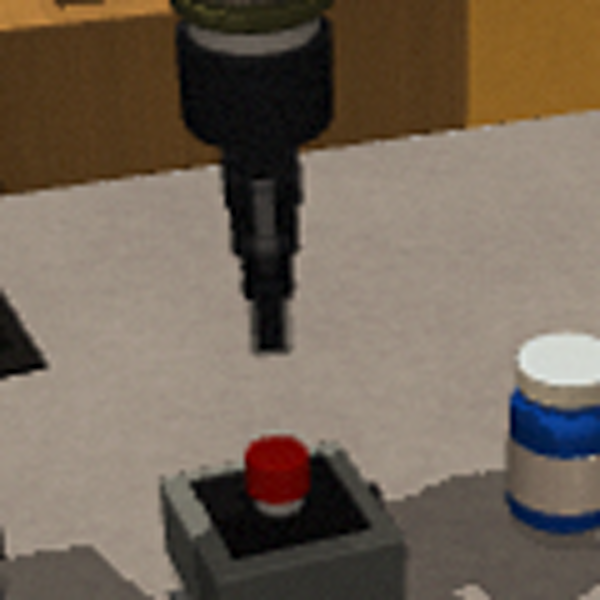

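View pics/w6.png

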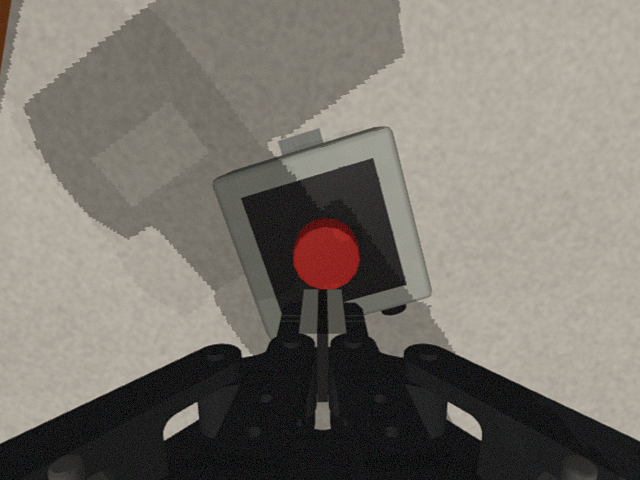

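Measured with the tool shut, the tips sit about 22 mm behind the reported TCP, where the spec says 14 mm ahead of it. So the real fingers end about 36 mm short, and both cameras agree. I'll correct every height for this: the head grasp needs a reported TCP z of about 0.038.

Call:
play_rows(commands=[{"grip": -1, "x": 0, "y": 0, "z": 0, "rx": 0, "ry": 0, "rz": 0}, {"grip": -1, "x": 0, "y": 0, "z": 0, "rx": 0, "ry": 0, "rz": 0}, {"grip": -1, "x": 0, "y": 0, "z": 0, "rx": 0, "ry": 0, "rz": 0}, {"grip": -1, "x": 0, "y": 0, "z": 0, "rx": 0, "ry": 0, "rz": 0}, {"grip": -1, "x": 0, "y": 0, "z": 0, "rx": 0, "ry": 0, "rz": 0}, {"grip": -1, "x": 0, "y": 0, "z": 0.025, "rx": 0, "ry": 0, "rz": 0}, {"grip": -1, "x": 0, "y": 0, "z": 0.03, "rx": 0, "ry": 0, "rz": 0}, {"grip": -1, "x": 0, "y": 0, "z": 0.025, "rx": 0, "ry": 0, "rz": 0}, {"grip": -1, "x": 0, "y": 0, "z": 0.015, "rx": 0, "ry": 0, "rz": 0}, {"grip": -1, "x": 0, "y": 0, "z": 0.003, "rx": 0, "ry": 0, "rz": 0}, {"grip": -1, "x": 0, "y": 0, "z": 0, "rx": 0, "ry": 0, "rz": 0}])

```text
time_s: 7.02
position: [0.5021, 0.3121, 0.0398]
tool_rot: [[-0.974, 0.228, 0.001], [0.228, 0.974, 0.0], [-0.001, 0.001, -1.0]]
ft_force: [1.2, -1.2, -0.2]
grip_width: 0.0852
```

Call:
play_rows(commands=[{"grip": 1, "x": 0, "y": 0, "z": 0, "rx": 0, "ry": 0, "rz": 0}, {"grip": 1, "x": 0, "y": 0, "z": 0, "rx": 0, "ry": 0, "rz": 0}, {"grip": 1, "x": 0, "y": 0, "z": 0, "rx": 0, "ry": 0, "rz": 0}, {"grip": 1, "x": 0, "y": 0, "z": 0, "rx": 0, "ry": 0, "rz": 0}, {"grip": 1, "x": 0, "y": 0, "z": 0, "rx": 0, "ry": 0, "rz": 0}, {"grip": 1, "x": 0, "y": 0, "z": 0, "rx": 0, "ry": 0, "rz": 0}], squeeze=60)

```text
time_s: 7.78
position: [0.5024, 0.3134, 0.0402]
tool_rot: [[-0.974, 0.227, 0.003], [0.227, 0.974, 0.003], [-0.002, 0.004, -1.0]]
ft_force: [0.8, 7.8, 4.5]
grip_width: 0.0342
```

Run:
```python
from h import *
togo(.501,.312,.06)
d=grab('wrist','w7.png'); 
d=grab('side'); cv2.imwrite('pics/s7.png',cv2.resize(d['color'][70:190,220:340],None,fx=5,fy=5,interpolation=cv2.INTER_CUBIC))
```

```text
t 7.78 pos [0.5024 0.3134 0.0402] F [0.8 7.8 4.5] w 0.0342 yaw y 76.86 tilt [ 0.0028  0.0031 -1.    ]
togo tool [ 0.001  -0.0017 -0.0198]
```

View pics/s7.png

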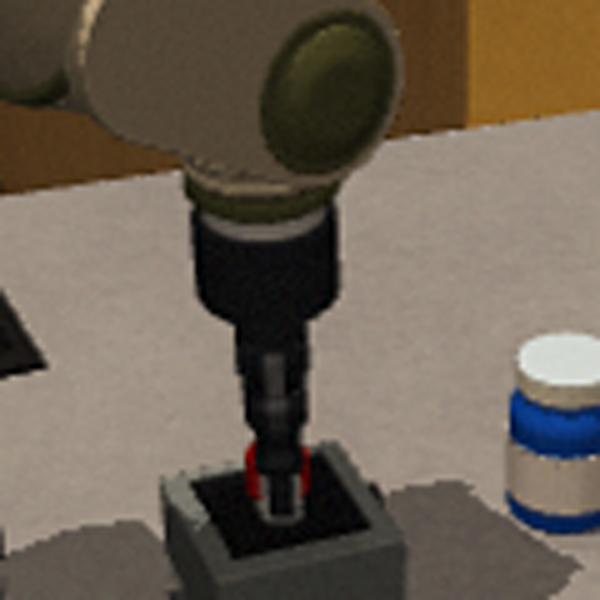

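The side view shows the head held between the pads, at a width of 34 mm. Pulling up.

Call:
play_rows(commands=[{"grip": 1, "x": 0, "y": 0.0015, "z": -0.003, "rx": 0, "ry": 0, "rz": 0}, {"grip": 1, "x": 0, "y": 0, "z": -0.004, "rx": 0, "ry": 0, "rz": 0}, {"grip": 1, "x": 0, "y": 0, "z": -0.004, "rx": 0, "ry": 0, "rz": 0}, {"grip": 1, "x": 0, "y": 0, "z": -0.004, "rx": 0, "ry": 0, "rz": 0}, {"grip": 1, "x": 0, "y": 0, "z": -0.004, "rx": 0, "ry": 0, "rz": 0}, {"grip": 1, "x": 0, "y": 0, "z": -0.003, "rx": 0, "ry": 0, "rz": 0}, {"grip": 1, "x": 0, "y": 0, "z": -0.001, "rx": 0, "ry": 0, "rz": 0}, {"grip": 1, "x": 0, "y": 0, "z": 0, "rx": 0, "ry": 0, "rz": 0}, {"grip": 1, "x": 0, "y": 0, "z": 0, "rx": 0, "ry": 0, "rz": 0}])

```text
time_s: 9.0
position: [0.5023, 0.3135, 0.0623]
tool_rot: [[-0.974, 0.228, 0.001], [0.228, 0.974, 0.0], [-0.001, 0.0, -1.0]]
ft_force: [1.5, 2.6, 3.1]
grip_width: 0.0349
```

Run:
```python
from h import *
togo(.501,.312,.06)
d=grab('side'); cv2.imwrite('pics/s8.png',cv2.resize(d['color'][70:190,220:340],None,fx=5,fy=5,interpolation=cv2.INTER_CUBIC))
```

```text
t 9.0 pos [0.5023 0.3135 0.0623] F [1.5 2.6 3.1] w 0.0349 yaw y 76.83 tilt [ 6.e-04  3.e-04 -1.e+00]
togo tool [ 0.0009 -0.0017  0.0023]
```

View pics/s8.png

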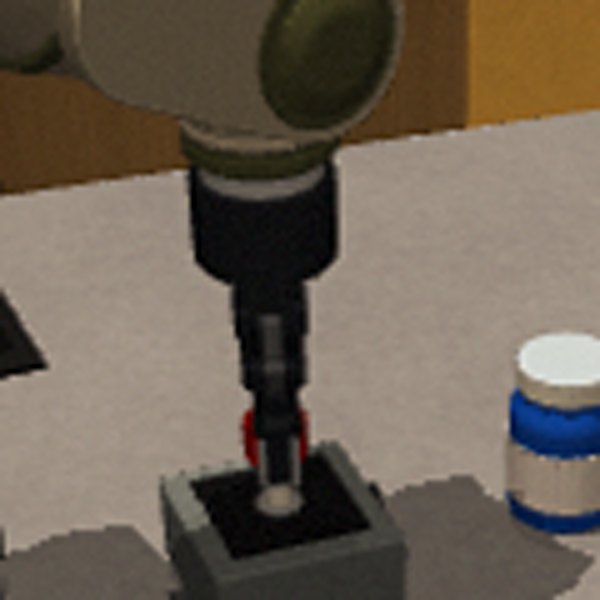

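The knob rose with the gripper, and the stem is showing. Releasing and lifting.

Call:
play_rows(commands=[{"grip": -1, "x": 0, "y": 0, "z": -0.001, "rx": 0, "ry": 0, "rz": 0}, {"grip": -1, "x": 0, "y": 0, "z": 0, "rx": 0, "ry": 0, "rz": 0}, {"grip": -1, "x": 0, "y": 0, "z": 0, "rx": 0, "ry": 0, "rz": 0}, {"grip": -1, "x": 0, "y": 0, "z": 0, "rx": 0, "ry": 0, "rz": 0}, {"grip": -1, "x": 0, "y": 0, "z": 0, "rx": 0, "ry": 0, "rz": 0}, {"grip": -1, "x": 0, "y": 0, "z": -0.02, "rx": 0, "ry": 0, "rz": 0}, {"grip": -1, "x": 0, "y": 0, "z": -0.04, "rx": 0, "ry": 0, "rz": 0}, {"grip": -1, "x": 0, "y": 0, "z": -0.04, "rx": 0, "ry": 0, "rz": 0}, {"grip": -1, "x": 0, "y": 0, "z": 0, "rx": 0, "ry": 0, "rz": 0}, {"grip": -1, "x": 0, "y": 0, "z": 0, "rx": 0, "ry": 0, "rz": 0}])

```text
time_s: 10.3
position: [0.5016, 0.3132, 0.1624]
tool_rot: [[-0.974, 0.228, -0.001], [0.228, 0.974, -0.0], [0.001, -0.001, -1.0]]
ft_force: [-0.4, -0.4, -0.2]
grip_width: 0.0852
```

Run:
```python
from h import *
np.set_printoptions(precision=4,suppress=True)
togo(.575,-.048,.15)
for c in ['wrist','side']:
    d=grab(c); P=cloud(d); hsv=cv2.cvtColor(d['color'],cv2.COLOR_BGR2HSV)
    H,S,V=[hsv[...,i].astype(int) for i in range(3)]
    red=((H<6)|(H>174))&(S>150)&(V>80)&(np.hypot(P[...,0]-.5,P[...,1]-.31)<.05)
    Q=P[red]; print(c,np.percentile(Q[:,2],[2,60,90])); T=Q[Q[:,2]>.108]; print(len(T),(T.min(0)+T.max(0))/2)
    if c=='side':
        org=(H>6)&(H<18)&(S>170)&(np.hypot(P[...,0]-.6,P[...,1]+.04)<.12); Q=P[org]; L=Q[Q[:,2]>.049]; print('lug',(L.min(0)+L.max(0))/2,L.mean(0))
```

```text
t 10.3 pos [0.5016 0.3132 0.1624] F [-0.4 -0.4 -0.2] w 0.0852 yaw y 76.83 tilt [-0.0012 -0.0005 -1.    ]
togo tool [-0.1537 -0.335   0.0125]
wrist [0.107  0.1128 0.1135]
3236 [0.5005 0.3137 0.1114]
side [0.0939 0.1136 0.1155]
88 [0.501  0.3123 0.1131]
lug [ 0.61   -0.0417  0.0574] [ 0.5742 -0.0483  0.0547]
```

The knob is out, with its top at z=0.113. Now over to the wedge lug, turning 30°.

Call:
play_rows(commands=[{"grip": -1, "x": -0.0192, "y": -0.0419, "z": 0, "rx": 0, "ry": 0, "rz": 0}, {"grip": -1, "x": -0.0192, "y": -0.0419, "z": 0, "rx": 0, "ry": 0, "rz": 0}, {"grip": -1, "x": -0.0192, "y": -0.0419, "z": 0, "rx": 0, "ry": 0, "rz": 0}, {"grip": -1, "x": -0.0192, "y": -0.0419, "z": 0, "rx": 0, "ry": 0, "rz": 0}, {"grip": -1, "x": -0.0192, "y": -0.0419, "z": 0, "rx": 0, "ry": 0, "rz": 0}, {"grip": -1, "x": -0.0192, "y": -0.0419, "z": 0, "rx": 0, "ry": 0, "rz": 0}, {"grip": -1, "x": -0.0192, "y": -0.0419, "z": 0, "rx": 0, "ry": 0, "rz": 0}, {"grip": -1, "x": -0.0192, "y": -0.0419, "z": 0, "rx": 0, "ry": 0, "rz": -0.131}, {"grip": -1, "x": 0, "y": 0, "z": 0, "rx": 0, "ry": 0, "rz": -0.131}, {"grip": -1, "x": 0, "y": 0, "z": 0, "rx": 0, "ry": 0, "rz": -0.131}, {"grip": -1, "x": 0, "y": 0, "z": 0, "rx": 0, "ry": 0, "rz": -0.131}, {"grip": -1, "x": 0, "y": 0, "z": 0, "rx": 0, "ry": 0, "rz": 0}])

```text
time_s: 11.9
position: [0.575, -0.048, 0.1622]
tool_rot: [[-0.957, -0.289, -0.002], [-0.289, 0.957, 0.0], [0.001, 0.001, -1.0]]
ft_force: [0.4, -0.4, 0.2]
grip_width: 0.0849
```

Run:
```python
from h import *
np.set_printoptions(precision=4,suppress=True)
togo(.575,-.048,.15)
for c in ['wrist','top']:
    d=grab(c,c+'9.png'); P=cloud(d); hsv=cv2.cvtColor(d['color'],cv2.COLOR_BGR2HSV)
    H,S,V=[hsv[...,i].astype(int) for i in range(3)]
    org=(H>6)&(H<18)&(S>170)&(np.hypot(P[...,0]-.6,P[...,1]+.04)<.12); Q=P[org]; L=Q[(Q[:,2]>.051)&(Q[:,2]<.06)&(Q[:,0]<.61)]
    if len(L)>5: print(c,'lug',len(L),L.mean(0),cv2.minAreaRect((L[:,:2]*1000).astype(np.float32)))
    W=Q[Q[:,2]<.06]
    if len(W)>5: print('wedge',cv2.minAreaRect((W[:,:2]*1000).astype(np.float32)))
```

```text
t 11.9 pos [ 0.575  -0.048   0.1622] F [ 0.4 -0.4  0.2] w 0.0849 yaw y 106.79 tilt [-0.0017  0.0005 -1.    ]
togo tool [-0.     -0.      0.0122]
wrist lug 1861 [ 0.5737 -0.0459  0.0535] ((574.1151733398438, -45.85326385498047), (29.46059226989746, 29.44544792175293), 17.69969940185547)
wedge ((611.875732421875, -34.20086669921875), (109.01309204101562, 39.2542610168457), 17.206836700439453)
top lug 79 [ 0.5699 -0.0479  0.055 ] ((573.3118896484375, -49.72149658203125), (25.601505279541016, 29.13092613220215), 20.189870834350586)
wedge ((567.92333984375, -46.75054931640625), (45.07322311401367, 21.43708038330078), 75.6405029296875)
```

View pics/wrist9.png

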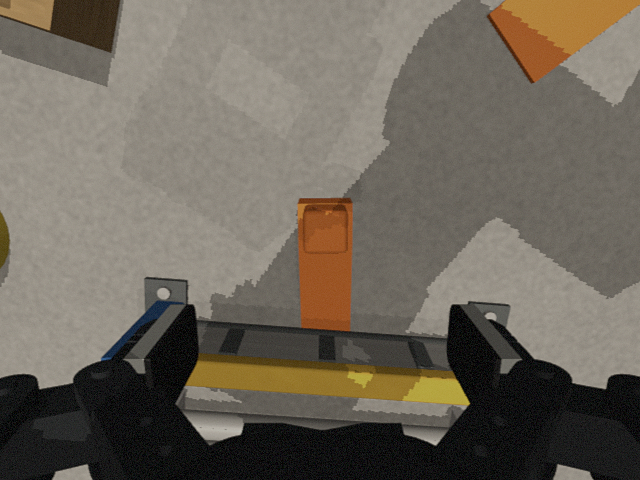

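The wrist view shows the lug at (325,230), squared up to the jaws. I'm going down to reported z≈0.006, which puts the tips at about 0.03, above the 26 mm ledge.

Call:
play_rows(commands=[{"grip": -1, "x": 0.0004, "y": 0.002, "z": 0.03, "rx": 0, "ry": 0, "rz": 0}, {"grip": -1, "x": 0, "y": 0, "z": 0.04, "rx": 0, "ry": 0, "rz": 0}, {"grip": -1, "x": 0, "y": 0, "z": 0.04, "rx": 0, "ry": 0, "rz": 0}, {"grip": -1, "x": 0, "y": 0, "z": 0.025, "rx": 0, "ry": 0, "rz": 0}, {"grip": -1, "x": 0, "y": 0, "z": 0.015, "rx": 0, "ry": 0, "rz": 0}, {"grip": -1, "x": 0, "y": 0, "z": 0.006, "rx": 0, "ry": 0, "rz": 0}, {"grip": -1, "x": 0, "y": 0, "z": 0, "rx": 0, "ry": 0, "rz": 0}, {"grip": -1, "x": 0, "y": 0, "z": 0, "rx": 0, "ry": 0, "rz": 0}])

```text
time_s: 13.0
position: [0.5748, -0.0463, 0.008]
tool_rot: [[-0.957, -0.29, 0.002], [-0.29, 0.957, -0.0], [-0.001, -0.001, -1.0]]
ft_force: [-0.6, 0.6, 0.0]
grip_width: 0.0853
```

Run:
```python
from h import *
np.set_printoptions(precision=4,suppress=True)
togo(.574,-.046,.006)
d=grab('wrist','w10.png'); P=cloud(d)
s=env.observe();p=s['position'];R=np.array(s['tool_rot'])
T=(P-p)@R
m=(abs(T[...,0])<.014)&(abs(T[...,1])<.06)&(abs(T[...,1])>.035)&(T[...,2]<.0)&(T[...,2]>-.06)
print(np.sort(T[m][:,2])[-40::4], m.sum())
```

```text
t 13.0 pos [ 0.5748 -0.0463  0.008 ] F [-0.6  0.6  0. ] w 0.0853 yaw y 106.85 tilt [ 0.0016 -0.0005 -1.    ]
togo tool [0.0007 0.0006 0.002 ]
[-0.0327 -0.0326 -0.0326 -0.0324 -0.0323 -0.0322 -0.0322 -0.032  -0.0319
 -0.0316] 6563
```

View pics/w10.png

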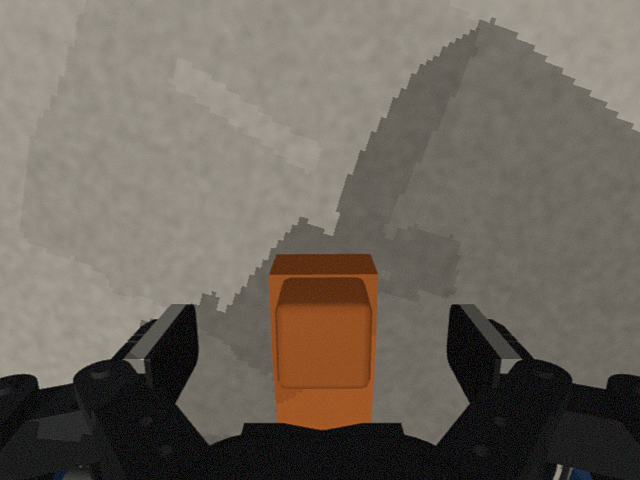

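The lug is centred between the pads. Closing.

Call:
play_rows(commands=[{"grip": 1, "x": 0, "y": 0.0005, "z": 0, "rx": 0, "ry": 0, "rz": 0}, {"grip": 1, "x": 0, "y": 0, "z": 0, "rx": 0, "ry": 0, "rz": 0}, {"grip": 1, "x": 0, "y": 0, "z": 0, "rx": 0, "ry": 0, "rz": 0}, {"grip": 1, "x": 0, "y": 0, "z": 0, "rx": 0, "ry": 0, "rz": 0}, {"grip": 1, "x": 0, "y": 0, "z": 0, "rx": 0, "ry": 0, "rz": 0}, {"grip": 1, "x": 0, "y": 0, "z": 0, "rx": 0, "ry": 0, "rz": 0}, {"grip": 1, "x": 0, "y": 0, "z": 0, "rx": 0, "ry": 0, "rz": 0}], squeeze=80)

```text
time_s: 13.92
position: [0.5742, -0.0458, 0.0075]
tool_rot: [[-0.957, -0.29, 0.0], [-0.29, 0.957, -0.0], [-0.0, -0.0, -1.0]]
ft_force: [-1.2, 0.6, 5.3]
grip_width: 0.0286
```

Call:
play_rows(commands=[{"grip": 1, "x": 0.002, "y": 0, "z": 0, "rx": 0, "ry": 0, "rz": 0}, {"grip": 1, "x": 0.004, "y": 0, "z": 0, "rx": 0, "ry": 0, "rz": 0}, {"grip": 1, "x": 0.004, "y": 0, "z": 0, "rx": 0, "ry": 0, "rz": 0}, {"grip": 1, "x": 0, "y": 0, "z": 0, "rx": 0, "ry": 0, "rz": 0}, {"grip": 1, "x": 0.004, "y": 0, "z": 0, "rx": 0, "ry": 0, "rz": 0}, {"grip": 1, "x": 0.004, "y": 0, "z": 0, "rx": 0, "ry": 0, "rz": 0}, {"grip": 1, "x": 0.004, "y": 0, "z": 0, "rx": 0, "ry": 0, "rz": 0}, {"grip": 1, "x": 0, "y": 0, "z": 0, "rx": 0, "ry": 0, "rz": 0}])

```text
time_s: 14.92
position: [0.5557, -0.0522, 0.0075]
tool_rot: [[-0.957, -0.289, 0.006], [-0.289, 0.957, -0.0], [-0.006, -0.002, -1.0]]
ft_force: [10.8, 2.2, -1.5]
grip_width: 0.0286
```

Run:
```python
from h import *
togo(.574-.082*.957,-.046-.082*.29,.008)
d=grab('side'); cv2.imwrite('pics/s11.png',cv2.resize(d['color'][150:310,300:500],None,fx=3.5,fy=3.5,interpolation=cv2.INTER_CUBIC))
```

```text
t 14.93 pos [ 0.5557 -0.0522  0.0075] F [10.8  2.2 -1.5] w 0.0286 yaw y 106.81 tilt [ 6.2e-03 -2.0e-04 -1.0e+00]
togo tool [ 0.0627  0.0005 -0.0009]
```

View pics/s11.png

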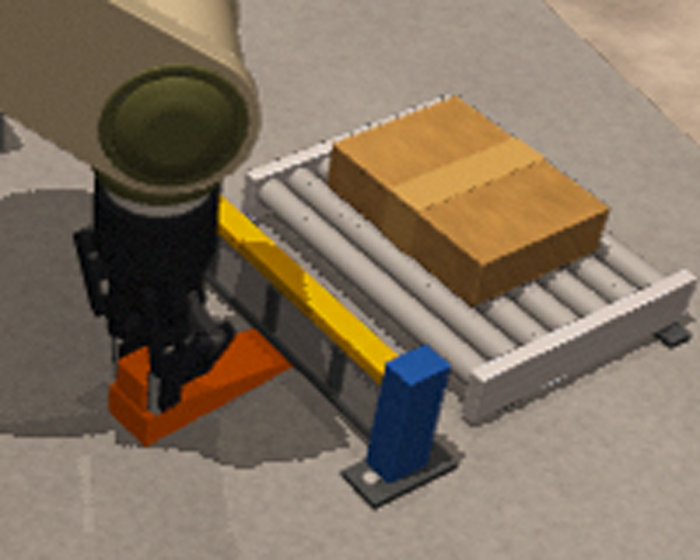

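The wedge is sliding, with about 11 N of drag. I'll keep the tugs small through the point where the tip clears the gate.

Call:
play_rows(commands=[{"grip": 1, "x": 0.003, "y": 0, "z": 0, "rx": 0, "ry": 0, "rz": 0}, {"grip": 1, "x": 0.003, "y": 0, "z": 0, "rx": 0, "ry": 0, "rz": 0}, {"grip": 1, "x": 0.003, "y": 0, "z": 0, "rx": 0, "ry": 0, "rz": 0}, {"grip": 1, "x": 0, "y": 0, "z": 0, "rx": 0, "ry": 0, "rz": 0}, {"grip": 1, "x": 0.003, "y": 0, "z": 0, "rx": 0, "ry": 0, "rz": 0}, {"grip": 1, "x": 0.003, "y": 0, "z": 0, "rx": 0, "ry": 0, "rz": 0}, {"grip": 1, "x": 0.003, "y": 0, "z": 0, "rx": 0, "ry": 0, "rz": 0}, {"grip": 1, "x": 0, "y": 0, "z": 0, "rx": 0, "ry": 0, "rz": 0}, {"grip": 1, "x": 0.003, "y": 0, "z": 0, "rx": 0, "ry": 0, "rz": 0}, {"grip": 1, "x": 0.003, "y": 0, "z": 0, "rx": 0, "ry": 0, "rz": 0}, {"grip": 1, "x": 0.003, "y": 0, "z": 0, "rx": 0, "ry": 0, "rz": 0}, {"grip": 1, "x": 0, "y": 0, "z": 0, "rx": 0, "ry": 0, "rz": 0}])

```text
time_s: 16.48
position: [0.5278, -0.0602, 0.0075]
tool_rot: [[-0.957, -0.29, 0.002], [-0.29, 0.957, -0.001], [-0.001, -0.001, -1.0]]
ft_force: [3.7, -0.6, 4.9]
grip_width: 0.029
```

Call:
play_rows(commands=[{"grip": 1, "x": 0.003, "y": 0, "z": 0, "rx": 0, "ry": 0, "rz": 0}, {"grip": 1, "x": 0.003, "y": 0, "z": 0, "rx": 0, "ry": 0, "rz": 0}, {"grip": 1, "x": 0.003, "y": 0, "z": 0, "rx": 0, "ry": 0, "rz": 0}, {"grip": 1, "x": 0, "y": 0, "z": 0, "rx": 0, "ry": 0, "rz": 0}, {"grip": 1, "x": 0.004, "y": 0, "z": 0, "rx": 0, "ry": 0, "rz": 0}, {"grip": 1, "x": 0.004, "y": 0, "z": 0, "rx": 0, "ry": 0, "rz": 0}, {"grip": 1, "x": 0.004, "y": 0, "z": 0, "rx": 0, "ry": 0, "rz": 0}, {"grip": 1, "x": 0, "y": 0, "z": 0, "rx": 0, "ry": 0, "rz": 0}, {"grip": 1, "x": 0.005, "y": 0, "z": 0, "rx": 0, "ry": 0, "rz": 0}, {"grip": 1, "x": 0.005, "y": 0, "z": 0, "rx": 0, "ry": 0, "rz": 0}, {"grip": 1, "x": 0.005, "y": 0, "z": 0, "rx": 0, "ry": 0, "rz": 0}, {"grip": 1, "x": 0, "y": 0, "z": 0, "rx": 0, "ry": 0, "rz": 0}])

```text
time_s: 17.98
position: [0.4927, -0.0707, 0.0075]
tool_rot: [[-0.957, -0.29, 0.001], [-0.29, 0.957, -0.0], [-0.0, -0.001, -1.0]]
ft_force: [2.2, -0.4, 7.3]
grip_width: 0.0286
```

Run:
```python
from h import *
togo(.574-.084*.957,-.046-.084*.29,.008)
d=grab('side'); cv2.imwrite('pics/s12.png',cv2.resize(d['color'][150:310,300:500],None,fx=3.5,fy=3.5,interpolation=cv2.INTER_CUBIC))
```

```text
t 17.98 pos [ 0.4927 -0.0707  0.0075] F [ 2.2 -0.4  7.3] w 0.0286 yaw y 106.85 tilt [ 6.e-04 -5.e-04 -1.e+00]
togo tool [-0.0009  0.0001 -0.0005]
```

View pics/s12.png

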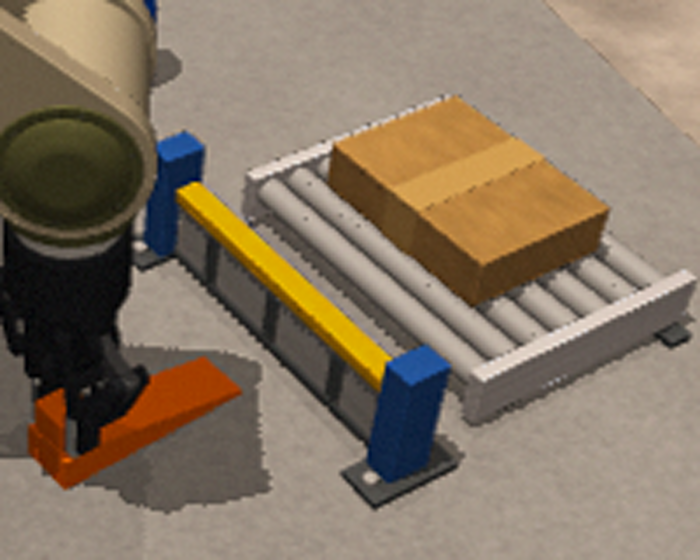

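The wedge is clear and the gate looks down. I'll release it, rise and verify.

Call:
play_rows(commands=[{"grip": 1, "x": 0, "y": 0, "z": 0, "rx": 0, "ry": 0, "rz": 0}, {"grip": -1, "x": 0, "y": 0, "z": 0, "rx": 0, "ry": 0, "rz": 0}, {"grip": -1, "x": 0, "y": 0, "z": 0, "rx": 0, "ry": 0, "rz": 0}, {"grip": -1, "x": 0, "y": 0, "z": 0, "rx": 0, "ry": 0, "rz": 0}, {"grip": -1, "x": 0, "y": 0, "z": 0, "rx": 0, "ry": 0, "rz": 0}, {"grip": -1, "x": 0, "y": 0, "z": 0, "rx": 0, "ry": 0, "rz": 0}, {"grip": -1, "x": 0, "y": 0, "z": -0.02, "rx": 0, "ry": 0, "rz": 0}, {"grip": -1, "x": 0, "y": 0, "z": -0.05, "rx": 0, "ry": 0, "rz": 0}, {"grip": -1, "x": 0, "y": 0, "z": -0.05, "rx": 0, "ry": 0, "rz": 0}, {"grip": -1, "x": 0, "y": 0, "z": -0.04, "rx": 0, "ry": 0, "rz": 0}, {"grip": 1, "x": 0, "y": 0, "z": 0, "rx": 0, "ry": 0, "rz": 0}])

```text
time_s: 19.4
position: [0.4939, -0.0708, 0.1698]
tool_rot: [[-0.957, -0.29, 0.006], [-0.29, 0.957, -0.002], [-0.005, -0.004, -1.0]]
ft_force: [-0.2, -0.4, -0.7]
grip_width: 0.0699
```

```bash
cat > chk.py <<'E'
from h import *
np.set_printoptions(precision=4,suppress=True)
for c in ['wrist','side','top']:
    d=grab(c,c+'13.png'); P=cloud(d); hsv=cv2.cvtColor(d['color'],cv2.COLOR_BGR2HSV)
    H,S,V=[hsv[...,i].astype(int) for i in range(3)]
    near=lambda x,y,r: np.hypot(P[...,0]-x,P[...,1]-y)<r
    org=(H>6)&(H<18)&(S>170)&near(.55,-.055,.11)&(P[...,2]<.06)&(P[...,2]>.003); Q=P[org]
    if len(Q)>9:
        r=cv2.minAreaRect((Q[:,:2]*1000).astype(np.float32)); g=(Q[:,0]-.667)*np.cos(np.radians(12.2))+(Q[:,1]+.019)*np.sin(np.radians(12.2))
        print(c,'wedge',r,'max gate x',np.sort(g)[-3:],'lug z',Q[:,2].max())
    ye=(H>20)&(H<35)&(S>150)&near(.667,-.02,.13); B=P[ye]
    if len(B): print(c,'rail z',np.median(B[:,2]),np.percentile(B[:,2],95))
    red=((H<6)|(H>174))&(S>150)&(V>80)&near(.501,.313,.04); Q=P[red]
    if len(Q): print(c,'knob top z',np.percentile(Q[:,2],[60,90]))
E
python3 - <<'E'
from h import *
togo(.501,.3135,.165)
import chk
E
```

```text
t 19.4 pos [ 0.4939 -0.0708  0.1698] F [-0.2 -0.4 -0.7] w 0.0699 yaw y 106.86 tilt [ 0.0056 -0.0023 -1.    ]
togo tool [-0.1182  0.3657  0.004 ]
wrist wedge ((549.9519653320312, -52.74231719970703), (150.28565979003906, 39.27308654785156), 17.18107795715332) max gate x [-0.046  -0.0459 -0.0456] lug z 0.05624177890617499
wrist rail z 0.05858285971954391 0.05858285971954391
side wedge ((547.4219970703125, -45.877723693847656), (151.64141845703125, 57.42060089111328), 17.2455997467041) max gate x [-0.0467 -0.0462 -0.0461] lug z 0.058987228396724434
side rail z 0.07136726477910083 0.0734106187048531
side knob top z [0.1136 0.1159]
top wedge ((545.9574584960938, -42.595088958740234), (148.0559844970703, 12.565203666687012), 16.348739624023438) max gate x [-0.0504 -0.05   -0.0492] lug z 0.057063472026283035
top rail z 0.0711129311037213 0.07555942745994451
top knob top z [0.114  0.1168]
```

View pics/side13.png

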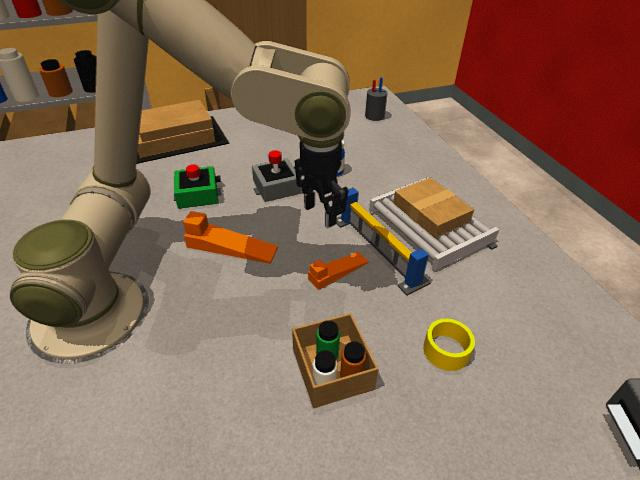

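The gate rail has dropped 10 mm to 0.071, the wedge tip is about 46 mm in front of the gate, and the knob is still out (0.114). Next, over the knob with the fingers shut.

Call:
play_rows(commands=[{"grip": 1, "x": -0.0148, "y": 0.0457, "z": 0, "rx": 0, "ry": 0, "rz": 0}, {"grip": 1, "x": -0.0148, "y": 0.0457, "z": 0, "rx": 0, "ry": 0, "rz": 0}, {"grip": 1, "x": -0.0148, "y": 0.0457, "z": 0, "rx": 0, "ry": 0, "rz": 0}, {"grip": 1, "x": -0.0148, "y": 0.0457, "z": 0, "rx": 0, "ry": 0, "rz": 0}, {"grip": 1, "x": -0.0148, "y": 0.0457, "z": 0, "rx": 0, "ry": 0, "rz": 0}, {"grip": 1, "x": -0.0148, "y": 0.0457, "z": 0, "rx": 0, "ry": 0, "rz": 0}, {"grip": 1, "x": -0.0148, "y": 0.0457, "z": 0, "rx": 0, "ry": 0, "rz": 0}, {"grip": 1, "x": -0.0148, "y": 0.0457, "z": 0, "rx": 0, "ry": 0, "rz": 0}, {"grip": 1, "x": 0, "y": 0, "z": 0, "rx": 0, "ry": 0, "rz": 0}, {"grip": 1, "x": 0, "y": 0, "z": 0, "rx": 0, "ry": 0, "rz": 0}])

```text
time_s: 20.8
position: [0.4997, 0.3133, 0.1658]
tool_rot: [[-0.957, -0.29, -0.002], [-0.29, 0.957, -0.001], [0.003, -0.0, -1.0]]
ft_force: [-0.6, -0.8, 0.4]
grip_width: -0.0001
```

Run:
```python
from h import *
togo(.501,.3135,.095)
```

```text
t 20.8 pos [0.4997 0.3133 0.1658] F [-0.6 -0.8  0.4] w -0.0001 yaw y 106.86 tilt [-0.0023 -0.0012 -1.    ]
togo tool [-0.0015 -0.0001  0.0708]
```

Call:
play_rows(commands=[{"grip": 1, "x": -0.0015, "y": 0, "z": 0.03, "rx": 0, "ry": 0, "rz": 0}, {"grip": 1, "x": 0, "y": 0, "z": 0.025, "rx": 0, "ry": 0, "rz": 0}, {"grip": 1, "x": 0, "y": 0, "z": 0.015, "rx": 0, "ry": 0, "rz": 0}, {"grip": 1, "x": 0, "y": 0, "z": 0.005, "rx": 0, "ry": 0, "rz": 0}, {"grip": 1, "x": 0, "y": 0, "z": 0.005, "rx": 0, "ry": 0, "rz": 0}, {"grip": 1, "x": 0, "y": 0, "z": 0.005, "rx": 0, "ry": 0, "rz": 0}, {"grip": 1, "x": 0, "y": 0, "z": 0.005, "rx": 0, "ry": 0, "rz": 0}, {"grip": 1, "x": 0, "y": 0, "z": 0.004, "rx": 0, "ry": 0, "rz": 0}, {"grip": 1, "x": 0, "y": 0, "z": 0.002, "rx": 0, "ry": 0, "rz": 0}, {"grip": 1, "x": 0, "y": 0, "z": 0, "rx": 0, "ry": 0, "rz": 0}, {"grip": 1, "x": 0, "y": 0, "z": 0, "rx": 0, "ry": 0, "rz": 0}])

```text
time_s: 22.18
position: [0.5015, 0.3144, 0.0718]
tool_rot: [[-0.957, -0.29, 0.001], [-0.29, 0.957, 0.0], [-0.001, 0.0, -1.0]]
ft_force: [-1.2, -1.2, 6.6]
grip_width: 0.0002
```

Call:
play_rows(commands=[{"grip": 1, "x": 0, "y": 0, "z": 0.001, "rx": 0, "ry": 0, "rz": 0}, {"grip": 1, "x": 0, "y": 0, "z": 0.001, "rx": 0, "ry": 0, "rz": 0}, {"grip": 1, "x": 0, "y": 0, "z": 0, "rx": 0, "ry": 0, "rz": 0}, {"grip": 1, "x": 0, "y": 0, "z": 0, "rx": 0, "ry": 0, "rz": 0}])

```text
time_s: 22.68
position: [0.5017, 0.3145, 0.0717]
tool_rot: [[-0.957, -0.29, 0.002], [-0.29, 0.957, 0.001], [-0.002, 0.0, -1.0]]
ft_force: [-6.8, -2.6, 18.7]
grip_width: -0.0002
```

The force rose to 18.7 N with no further travel, so the knob is bottomed out. I'll lift off and check.

Call:
play_rows(commands=[{"grip": 1, "x": 0, "y": 0, "z": -0.01, "rx": 0, "ry": 0, "rz": 0}, {"grip": 1, "x": 0, "y": 0, "z": -0.04, "rx": 0, "ry": 0, "rz": 0}, {"grip": 1, "x": 0, "y": 0, "z": -0.05, "rx": 0, "ry": 0, "rz": 0}, {"grip": 1, "x": 0.03, "y": 0, "z": -0.02, "rx": 0, "ry": 0, "rz": 0}, {"grip": 1, "x": 0.04, "y": 0, "z": 0, "rx": 0, "ry": 0, "rz": 0}, {"grip": 1, "x": 0, "y": 0, "z": 0, "rx": 0, "ry": 0, "rz": 0}, {"grip": 1, "x": 0, "y": 0, "z": 0, "rx": 0, "ry": 0, "rz": 0}])

```text
time_s: 23.55
position: [0.4352, 0.2942, 0.1893]
tool_rot: [[-0.957, -0.29, 0.001], [-0.29, 0.957, 0.0], [-0.001, 0.0, -1.0]]
ft_force: [0.6, 0.2, -0.2]
grip_width: -0.0003
```

Run:
```python
from h import *
togo(.501,.3135,.095)
import chk
for t in ['tote','jar','tape']: print(t,[(np.round(b['point'],3),round(b['conf'],2)) for b in finder.boxes_of('top',t)][:2])
```

```text
t 23.55 pos [0.4352 0.2942 0.1893] F [ 0.6  0.2 -0.2] w -0.0003 yaw y 106.86 tilt [ 8.e-04  3.e-04 -1.e+00]
togo tool [-0.0685 -0.0006  0.0944]
wrist rail z 0.06061905052029509 0.06302868851813591
side wedge ((549.5765991210938, -52.645347595214844), (151.3808135986328, 43.352867126464844), 16.975202560424805) max gate x [-0.0461 -0.0459 -0.0459] lug z 0.05908252392541269
side rail z 0.0712902815463281 0.07330427344770853
side knob top z [0.0919 0.0939]
top wedge ((549.5014038085938, -55.53277587890625), (147.8585662841797, 38.067543029785156), 16.952016830444336) max gate x [-0.049  -0.049  -0.0484] lug z 0.0587482765867231
top rail z 0.07108170765845423 0.07549168490184947
top knob top z [0.0921 0.0944]
tote [(array([ 0.446, -0.297,  0.046]), 0.69), (array([ 0.674, -0.321,  0.048]), 0.37)]
jar [(array([0.675, 0.329, 0.1  ]), 0.79)]
tape [(array([ 0.675, -0.324,  0.045]), 0.9)]
```

View pics/side13.png

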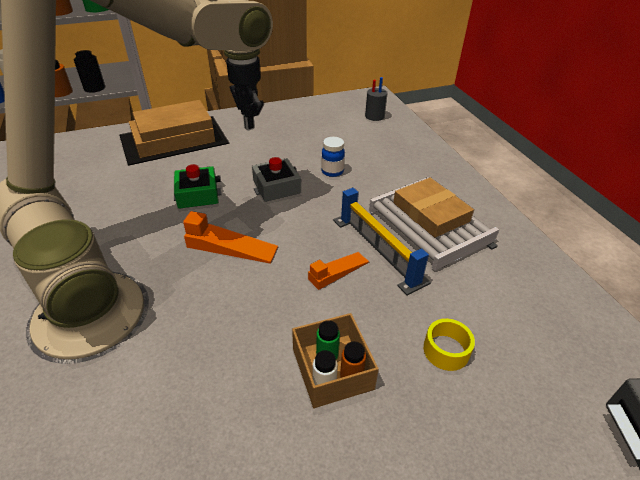

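The knob is back in at (275,163), with its top at 0.092 as at the start. The wedge lies flat at (338,270), clear of the gate, and nothing else has moved. Handing in.

```bash
python3 -c "
from rig import order
print(order.close_job())"
```

```text
the job is handed in; nothing more can be done
None
```

The job is done and handed in at about 24 s of the 64 s allowed; no verdict was reported. I pulled the knob out, drew the wedge from under the gate in 3–5 mm tugs until the gate dropped, and pushed the knob back in.

**Last checks**
- **Knob:** its top reads 0.092 m, the same as at the start. It was still out at 0.114 m after the wedge came clear.
- **Gate:** the top rail is about 10 mm lower, at 0.071 m, so the gate is fully down.
- **Wedge:** it lies flat, with its thin end about 46 mm in front of the gate's middle plane (the overhead camera says 49 mm). The drag I saw was about 11 N.
- **Other objects:** the tray, jar and tape are where they were, to within about 4 mm of camera error.
- **Robot:** the gripper is clear of everything.

**What failed or disagreed**
- **First move:** it was refused because the rows were incomplete, and nothing moved.
- **First knob grasp:** the fingers closed on air just above the head. The real fingertips sit about 22 mm behind the reported tool point, while the spec says 14 mm ahead. I measured this with two cameras and corrected all later heights.
- **Knob position:** the cameras differed by about 3 mm in y.

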